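# Seat the smoking lid on the rocks glass and shut its cover

### The job

One of the two wooden smoking lids sits crooked on its rocks glass, its plug caught on the rim and its steel cover swung open. With light sideways pushes of a fingertip, nudge that lid over until its plug drops into the mouth and it lies flat on the rim; then push the cover's little knob round until the cover is fully shut over the chip cup, like the other one, so that no smoke gets out. Pinch and lift nothing, keep the glass standing where it is on its coaster, and leave everything else alone.

Things in the scene. Friction and masses are not known exactly. Their poses are not given: they have to be found in the camera images.
- smoker_a: crooked lid: wooden flange 94 mm wide, 12 mm thick; below it a black plug 54 mm wide (49 at its foot), 8 mm deep; on top a turret 50 mm wide, to 33 mm up. Origin: centre of the flange's underside, z up. It starts 10-15 mm off the mouth's centre, any direction; on that side (never the open cover's) plug on the rim, opposite the flange: leans 0.12 rad. The plug fits from about 3 mm off. With cover 130 g
- smoker_a_cover (a joint): swing of the crooked lid's steel cover, rad: 0 shut (its stop), 1.6 to 2.1 at the start. A disc 52 mm wide, 34 to 37 mm above the flange's underside, turning level about a screw at x 0, y +19 mm in the lid's frame; seen from above it opens clockwise and shuts counterclockwise. It stays where it is left; about 0.1 N at the knob moves it
- smoker_a_knob (a point): middle of the cover's knob: an upright peg 10 mm wide standing on the disc, from 36.5 to 49.5 mm above the flange's underside, 38 mm from the screw; with the cover shut it is at x 0, y -19 mm in the lid's frame
- glass_a_rim (a point): centre of the mouth, level with the rim, of the glass under the crooked lid: a clear rocks glass, 70 mm outside and 60 mm inside diameter, 86 mm high, 210 g, loose, standing on a fixed round coaster 95 mm wide and 4.5 mm thick. Pushed at the rim it tips before it slides
- glass_a: the same glass; origin at the centre of its underside
- glass_b_rim (a point): centre of the mouth of the other, equal glass, on its own coaster; it carries an equal lid, seated flat, cover shut, which shows what is wanted: leave it alone
- bitters: bystander, loose: brown bitters bottle with red cap, 48 mm wide, 134 mm high; origin at the centre of its underside
- chip_jar: bystander, fixed: glass bail jar with pale cubes inside, 78 x 68 mm, 116 mm high; origin under its centre
- jigger: bystander, fixed: brass double-cone jigger, 44 mm wide, 80 mm high; origin under its centre
- matchbox: bystander, fixed: red matchbox, 36 x 56 x 16 mm, lying flat; origin under its centre

How it is judged:
On the way, in this order (a step that is already met when the one before it is completed fails the run):
1. the crooked lid's plug has dropped into the glass and the lid lies flat (angle between smoker_a's own z axis and vertical below 0.04 rad and distance between smoker_a and glass_a_rim below 0.006 m), for 0.2 s.
2. with the lid seated, its cover is shut over the chip cup (all of step 1 and value of joint smoker_a_cover below 0.12 rad), for 0.2 s.
At the end, for the whole second after the job is handed in: The once crooked lid lies flat (0.04 rad), its origin within 6 mm of the rim's centre, at rest, its cover shut (0.12 rad); its glass stands upright within 15 mm of its start; the other glass with its lid (10 mm) and the bitters bottle (15 mm) have not shifted (all of step 2 and angle between glass_a's own z axis and vertical below 0.03 rad and distance of each of glass_a, bitters from where it was at the start of the episode below 0.015 m and linear speed of each of smoker_a, glass_a below 0.01 m/s and distance of glass_b_rim from where it was at the start of the episode below 0.01 m); the robot touches nothing.
It fails at once if the lid is lifted, or knocked off the glass (z of smoker_a in the frame of glass_a_rim above 0.025 m or z of smoker_a in the frame of glass_a_rim below -0.02 m).
It fails at once if the lid or its cover is pinched or struck (more than 12 N from the fingers) (contact force between the fingers and smoker_a above 12 N).
It fails at once if the glass is rocked far over or lifted (angle between glass_a's own z axis and vertical above 0.2 rad or height (world z) of glass_a above 0.03 m).
It fails at once if the other glass with its lid is disturbed (distance of glass_b_rim from where it was at the start of the episode above 0.012 m).
It fails at once if the bitters bottle is knocked over or shifted (distance of bitters from where it was at the start of the episode above 0.02 m).
It also fails if it takes over 58 s, if anything falls off the work surface, if the arm or the gripper's body presses on something with over 40 N, if the wrist force passes 120 N, or if a joint passes its speed limit or range.

### The arm

A 7-joint arm with a two-finger parallel gripper is mounted at the origin on a cart in front of the work surface, level with it; the furniture and walls round the work are solid. World frame = base frame: x ahead of the robot, y to its left, z up, the work surface at z = 0. Lengths are in m, angles in rad, forces in N, time in s.
With the tool pointing down it reaches from about 0.4 to 0.85 m from the base axis. Payload 4.5 kg.
Tool frame: the origin (TCP) lies midway between the tips of the shut fingers; the grasp point (between the pads) lies 19 mm behind it; z points along the fingers, y is the line along which they close (so a half turn about z gives the same grasp; the last joint's range is limited). The gripper opens to 88 mm and grips with 3 to 60 N. Pads are 18 mm wide; open, the fingers measure 123 mm over their backs; the gripper's body (75 mm by 187 mm) begins 45 mm behind the grasp point.
Start: joints at [1.169, 0.689, -0.195, 1.565, 0.157, 0.902, -0.215], TCP at [0.264, -0.567, 0.205] pointing down, gripper open.
Joint ranges: [-3.01, 3.01], [-0.46, 2.08], [-1.47, 1.51], [0.13, 2.56], [-1, 4.14], [0.04, 2.09], [-2.66, 2.66]. Speed limits (rad/s): [2.57, 2.57, 3.14, 3.14, 3.14, 3.14, 3.14].

### API

Orientations are given as a unit quaternion [x, y, z, w].
In Python, from plant import get_state, viewer, workorder gives the robot as it stands. The module is installed in compiled form; this text tells all that it offers.
- The arm moves only by the tool step_arm, never from a script. Its argument "motion" is a list of rows, each an object of numbers: "wx", "wy", "wz": the turn, a rotation vector about the tool's x, y, z each as a share of 180 degrees, from -1 to 1; "dx", "dy", "dz": the shift along the tool's x, y, z each as a share of 8 cm, from -1 to 1; "claw": the finger opening in mm, from 0 to 88.1. A call has 1 to 8 rows; each row is the pose to reach, as a shift and turn from the pose commanded when the call began, along the tool's axes at that moment, turning the shorter way round; what a row does not reach only later rows make up. A row lasts 1/10 s, in which the tool goes at most 50 mm and 8.59 degrees, less where a joint would pass 70% of its speed; a pose out of reach is approached as far as the arm can. A call with a number of a shift or a turn outside -1 to 1 is refused whole. A call with a gripper value outside its range is refused whole. The fingers move at their own pace and stop on an object; "force" is the grip in N (left out, the last holds). Time passes only in rows, so rows that repeat a pose let the fingers close. It gives the time, the measured TCP pose, the force, the opening and the grip force at its end, in the units of the state.
- get_state(): the state, without advancing time (a new reading comes with each control period).
- viewer.snapshot(name): name is "side" or "top" or "wrist"; returns (picture, depth): 384x512x3 uint8, red, green, blue; 384x512 float32, m along the optical axis (not along the pixel's ray), 0 where there is no reading.
- viewer.calibration(name): a dict with "vfov" (degrees; the focal length in pixels is half the picture's height over the tangent of half this angle, whatever the lens; pixels are square), "cx", "cy" (the principal point, pixels), "extrinsics" (4x4, takes a point from camera to world coordinates). Camera axes: x right, y down, z forward; pixel columns grow to the right and rows downward; lengths in m; the calibration is good to about 2 mm. A picture is of the moment at which its call begins: read the wrist's pose just before it. calibration takes no time and is no camera call; for the wrist camera it gives the pose at the moment of the call.
- workorder.finish_job(): hands the job in; it is judged then, once.
The state is a dict: "clock": time; "q": joint angles; "qd": joint speeds; "joint_torque": joint torques, N m; "tool_pos": TCP position; "eef_rot": TCP orientation; "contact_force": force on the tool from outside, world axes, zero at the start; "moment": the same for the moment, N m; "opening": opening from 0.0 (shut) to 1.0 (fully open); "finger_force": force on a finger pad.
Only numpy, scipy, OpenCV 4.12 (cv2) and the standard library are available. Lean on these libraries where they do the work, as an engineer would, in place of code of your own. Each camera call takes 0.05 s, during which the arm holds its last target. There are 200 camera calls.

## Working session

There is one attempt and no reset: what is moved stays moved. The work goes in short steps, Python scripts to look and compute and a tool call to move; the robot and the scene stay as the last step left them, time stands still between calls to the robot, and variables do not carry over. Pictures are saved under pics/ and viewed, at most 10 in all, crops included, and the job is handed in when it is done.

Besides the shell and the picture viewer there is one more tool, called as name([rows], argument=value, ...), one row to a line, values as JSON. step_arm: Moves the arm, as the interface text tells. Shift numbers are shares of 8 cm and turn numbers shares of 180 degrees, none past 1 either way. Its arguments: {"type":"object","properties":{"motion":{"type":"array","items":{"type":"object","properties":{"wx":{"type":"number","minimum":-1,"maximum":1},"wy":{"type":"number","minimum":-1,"maximum":1},"wz":{"type":"number","minimum":-1,"maximum":1},"dx":{"type":"number","minimum":-1,"maximum":1},"dy":{"type":"number","minimum":-1,"maximum":1},"dz":{"type":"number","minimum":-1,"maximum":1},"claw":{"type":"number"}}}},"force":{"type":"number"}},"required":["motion"]}

```bash
mkdir -p pics; cat > h.py <<'E'
import numpy as np, cv2
from plant import get_state, viewer, workorder
def snap(n,f):
    c=viewer.calibration(n); p,d=viewer.snapshot(n)
    cv2.imwrite(f'pics/{f}.png',p[:,:,::-1]); np.savez(f'pics/{f}.npz',p=p,d=d,E=c['extrinsics'],v=c['vfov'],cx=c['cx'],cy=c['cy']); return load(f)
def load(f):
    z=np.load(f'pics/{f}.npz'); fl=192/np.tan(np.radians(z['v']/2)); return z['p'],z['d'],np.array(z['E']),fl,float(z['cx']),float(z['cy'])
def cloud(S):
    p,d,E,f,cx,cy=S; v,u=np.mgrid[:384,:512]; 
    X=np.stack([(u-cx)/f*d,(v-cy)/f*d,d],-1)@E[:3,:3].T+E[:3,3]; X[d==0]=np.nan; return X
def atz(S,u,v,z):
    p,d,E,f,cx,cy=S; r=E[:3,:3]@np.array([(u-cx)/f,(v-cy)/f,1]); return E[:3,3]+r*(z-E[2,3])/r[2]
def proj(S,P):
    p,d,E,f,cx,cy=S; c=(np.asarray(P)-E[:3,3])@E[:3,:3]; return c[...,:2]/c[...,2:]*f+[cx,cy]
E
python3 - <<'E'
from h import *
a=snap('top','t0');b=snap('side','s0')
cv2.imwrite('pics/ts.png',cv2.resize(np.vstack([a[0],b[0]])[:,:,::-1],None,fx=.78,fy=.78))
s=get_state();print(s['clock'],s['tool_pos'],s['eef_rot'],a[2],b[2])
E
```

```text
0.1 [ 0.26354468 -0.56605621  0.20409859] [ 9.76348229e-01  2.16202403e-01 -2.31846331e-04 -7.75780398e-04] [[-0.02333975 -0.99443929  0.10269254  0.44276621]
 [-0.99968457  0.0222623  -0.01162572  0.20157715]
 [ 0.0092749  -0.10293149 -0.99464521  0.93871309]
 [ 0.          0.          0.          1.        ]] [[-0.92557619 -0.20962485  0.31522396  0.24004287]
 [-0.37853747  0.52185639 -0.76444443  0.82096097]
 [-0.00425509 -0.82687564 -0.56236871  0.57868602]
 [ 0.          0.          0.          1.        ]]
```

View pics/ts.png

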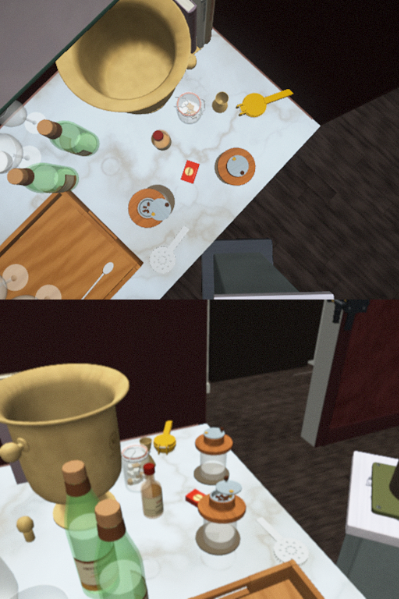

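The left lid (top view around (195,265) full scale) has its cover swung open. The seated lid is at about (302,213). I'll enlarge crops next.

```bash
python3 - <<'E'
from h import *
a=load('t0');b=load('s0')
X=cloud(a)
A=cv2.resize(a[0][225:305,155:235],(560,560),interpolation=2)[:,:,::-1]
# side crop
q=proj(b,atz(a,195,263,.1)).astype(int);print(q)
cv2.imwrite('pics/c0.png',A)
for (u,v) in [(195,263),(302,213)]: print(atz(a,u,v,.1))
m=(np.abs(X[:,:,0]-atz(a,195,263,.1)[0])<.07)&(np.abs(X[:,:,1]-atz(a,195,263,.1)[1])<.07)
for lo in np.arange(.08,.16,.005):
  k=m&(X[:,:,2]>lo)&(X[:,:,2]<lo+.005); print(round(lo,3),k.sum(),np.nanmean(X[k],0) if k.any() else '')
E
```

```text
[282 260]
[0.39944987 0.30560617 0.1       ]
[0.48898157 0.10077016 0.1       ]
0.08 3 [0.41622972 0.27822143 0.08121281]
0.085 0 
0.09 0 
0.095 54 [0.42372207 0.29141644 0.09888451]
0.1 311 [0.41158226 0.31046211 0.10287383]
0.105 543 [0.38575666 0.33434196 0.10758671]
0.11 156 [0.38053788 0.34713525 0.11127627]
0.115 157 [0.39620019 0.31996861 0.11796809]
0.12 247 [0.39591197 0.29462375 0.12301465]
0.125 535 [0.38929681 0.295508   0.12727827]
0.13 66 [0.38756043 0.30111371 0.13135057]
0.135 14 [0.40186197 0.26918026 0.13676953]
0.14 0 
0.145 0 
0.15 0 
0.155 0
```

View pics/c0.png

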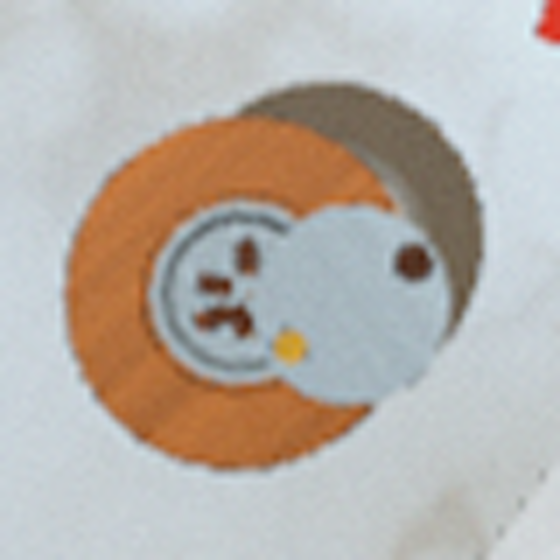

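Crop (7x, origin 155,225): flange centre at about (237,292), screw (290,346), knob (413,263). The coaster shows to the upper right, so the lid is displaced toward lower left. Next I'll fit the plane and the circles.

```bash
python3 - <<'E'
from h import *
a=load('t0');X=cloud(a);p=a[0].astype(int)
cr=lambda u,v:(155+(u+.5)/7-.5,225+(v+.5)/7-.5)
v,u=np.mgrid[:384,:512]; hsv=cv2.cvtColor(a[0],cv2.COLOR_RGB2HSV)
m=(u>155)&(u<235)&(v>225)&(v<305)&(hsv[:,:,1]>120)&(hsv[:,:,0]<20)&(X[:,:,2]>.09)&(X[:,:,2]<.116)
m=cv2.erode(m.astype(np.uint8),np.ones((3,3)))>0
P=X[m];
for _ in range(4):
  A=np.c_[P[:,:2]-P[:,:2].mean(0),np.ones(len(P))];c=np.linalg.lstsq(A,P[:,2],rcond=None)[0];r=P[:,2]-A@c
  o=P[:,:2].mean(0);P=P[abs(r)<max(2*r.std(),.001)]
tilt=np.hypot(*c[:2]);print(len(P),'tilt',tilt,'uphill dir',c[:2]/tilt,r.std())
# flange outline circle
cs,_=cv2.findContours((cv2.dilate(m.astype(np.uint8),np.ones((3,3)))),0,2)
zf=lambda x,y:c[2]+c[0]*(x-o[0])+c[1]*(y-o[1])
def onplane(uu,vv,h=0):
  z=.105
  for _ in range(5): q=atz(a,uu,vv,z); z=zf(q[0],q[1])+h
  return atz(a,uu,vv,z)
from scipy.optimize import least_squares
fit=lambda Q,R:least_squares(lambda t:np.hypot(Q[:,0]-t[0],Q[:,1]-t[1])-R,Q.mean(0)[:2],loss='soft_l1',f_scale=.001)
edge=[(66,290),(100,180),(165,128),(237,115),(300,122),(110,410),(160,450),(237,470),(300,455),(365,408)]
Q=np.array([onplane(*cr(*e)) for e in edge]);f=fit(Q,.047);L=f.x;print('flange top c',L,zf(*L),abs(f.fun).max())
n=np.array([-c[0],-c[1],1]);n/=np.linalg.norm(n);C=np.r_[L,zf(*L)];org=C-.012*n;print('origin',org)
print('screw',onplane(*cr(290,346),.027),'knob',onplane(*cr(413,263),.0375))
ed=[(330,82),(390,92),(440,130),(470,175),(483,230),(476,280),(455,335),(280,92)]
Q=np.array([atz(a,*cr(*e),.0045) for e in ed]);f=fit(Q,.0475);print('coaster',f.x,abs(f.fun).max(), 'off',org[:2]-f.x)
g=least_squares(lambda t:np.hypot(Q[:,0]-t[0],Q[:,1]-t[1])-t[2],[*f.x,.047]).x;print(g)
# other things higher than .1 within 0.25 m
k=(X[:,:,2]>.1)&(np.hypot(X[:,:,0]-L[0],X[:,:,1]-L[1])<.3)&(np.hypot(X[:,:,0]-L[0],X[:,:,1]-L[1])>.07)
n_,lab,st,ce=cv2.connectedComponentsWithStats(k.astype(np.uint8))
for i in range(1,n_):
  if st[i,4]>20: q=X[lab==i]; print(st[i,4],q.min(0).round(3),q.max(0).round(3))
E
```

```text
579 tilt 0.1316358456282327 uphill dir [-0.41339015  0.910554  ] 0.0011375284751242065
flange top c [0.39510606 0.31592165] 0.10493003854506068 0.001169020369638632
origin [0.39445864 0.31734769 0.09303267]
screw [0.3813176  0.30016972 0.13079231] knob [0.4020537  0.26767553 0.13626911]
coaster [0.40243918 0.30469535] 0.0008813443135061438 off [-0.00798054  0.01265234]
[0.40278867 0.30424337 0.04705785]
11309 [0.517 0.275 0.604] [0.633 0.392 0.615]
3905 [0.585 0.211 0.101] [0.685 0.454 0.304]
785 [0.615 0.183 0.1  ] [0.676 0.247 0.118]
1988 [0.53  0.46  0.101] [0.597 0.52  0.275]
156 [0.552 0.276 0.1  ] [0.577 0.301 0.136]
1518 [0.441 0.055 0.1  ] [0.533 0.145 0.14 ]
2201 [0.435 0.514 0.1  ] [0.504 0.565 0.274]
```

step_arm([
  {"dx":1,"dy":-1,"claw":0},
  {"dx":1,"dy":-1,"claw":0},
  {"dx":1,"dy":-1,"claw":0},
  {"dx":1,"dy":-1,"claw":0},
])

```text
$.motion[0]: bad value
```

step_arm([
  {"dx":0.98,"dy":-0.98,"dz":0,"wx":0,"wy":0,"wz":0,"claw":0},
  {"dx":0.98,"dy":-0.98,"dz":0,"wx":0,"wy":0,"wz":0,"claw":0},
  {"dx":0.98,"dy":-0.98,"dz":0,"wx":0,"wy":0,"wz":0,"claw":0},
])

```text
clock: 0.4
tool_pos: [0.3045, -0.4559, 0.2045]
eef_rot: [0.976, 0.22, 0.001, -0.003]
contact_force: [0.8, -0.2, 0.1]
opening: 0.753
finger_force: 0.0
```

step_arm([
  {"dx":0.98,"dy":-0.98,"dz":0,"wx":0,"wy":0,"wz":0,"claw":0},
  {"dx":0.98,"dy":-0.98,"dz":0,"wx":0,"wy":0,"wz":0,"claw":0},
  {"dx":0.98,"dy":-0.98,"dz":0,"wx":0,"wy":0,"wz":0,"claw":0},
])

```text
clock: 0.7
tool_pos: [0.3419, -0.3526, 0.2048]
eef_rot: [0.975, 0.22, 0.0, -0.002]
contact_force: [-0.1, -0.1, -0.1]
opening: 0.481
finger_force: 0.0
```

step_arm([
  {"dx":0.98,"dy":-0.98,"dz":0,"wx":0,"wy":0,"wz":0,"claw":0},
  {"dx":0.98,"dy":-0.98,"dz":0,"wx":0,"wy":0,"wz":0,"claw":0},
  {"dx":0.98,"dy":-0.98,"dz":0,"wx":0,"wy":0,"wz":0,"claw":0},
])

```text
clock: 1.0
tool_pos: [0.3798, -0.2493, 0.2049]
eef_rot: [0.975, 0.22, 0.001, -0.001]
contact_force: [0.4, -0.3, -0.5]
opening: 0.205
finger_force: 0.0
```

step_arm([
  {"dx":0.98,"dy":-0.98,"dz":0,"wx":0,"wy":0,"wz":-0.11,"claw":0},
  {"dx":0.98,"dy":-0.98,"dz":0,"wx":0,"wy":0,"wz":-0.11,"claw":0},
  {"dx":0.98,"dy":-0.98,"dz":0,"wx":0,"wy":0,"wz":-0.11,"claw":0},
  {"dx":0.98,"dy":-0.98,"dz":0,"wx":0,"wy":0,"wz":-0.11,"claw":0},
])

```text
clock: 1.4
tool_pos: [0.4166, -0.1492, 0.2048]
eef_rot: [0.924, 0.382, 0.0, 0.0]
contact_force: [-0.6, -0.5, 0.2]
opening: 0.004
finger_force: 0.0
```

step_arm([
  {"dx":0.98,"dy":-0.98,"dz":0,"wx":0,"wy":0,"wz":0,"claw":0},
  {"dx":0.98,"dy":-0.98,"dz":0,"wx":0,"wy":0,"wz":0,"claw":0},
  {"dx":0.98,"dy":-0.98,"dz":0,"wx":0,"wy":0,"wz":0,"claw":0},
])

```text
clock: 1.7
tool_pos: [0.4164, -0.0366, 0.2049]
eef_rot: [0.924, 0.382, 0.0, -0.0]
contact_force: [-0.0, -0.3, -0.4]
opening: 0.004
finger_force: 0.0
```

step_arm([
  {"dx":0.98,"dy":-0.98,"dz":0,"wx":0,"wy":0,"wz":-0.0833,"claw":0},
  {"dx":0.98,"dy":-0.98,"dz":0,"wx":0,"wy":0,"wz":-0.0833,"claw":0},
  {"dx":0.98,"dy":-0.98,"dz":0,"wx":0,"wy":0,"wz":-0.0833,"claw":0},
])

```text
clock: 2.0
tool_pos: [0.4178, 0.0748, 0.205]
eef_rot: [0.866, 0.5, 0.001, -0.0]
contact_force: [0.0, -0.7, -0.1]
opening: 0.004
finger_force: 0.0
```

step_arm([
  {"dx":0.98,"dy":-0.98,"dz":0,"wx":0,"wy":0,"wz":-0.3333,"claw":0},
  {"dx":0.98,"dy":-0.98,"dz":0,"wx":0,"wy":0,"wz":-0.3333,"claw":0},
  {"dx":0.98,"dy":-0.98,"dz":0,"wx":0,"wy":0,"wz":-0.3333,"claw":0},
  {"dx":0.98,"dy":-0.98,"dz":0,"wx":0,"wy":0,"wz":-0.3333,"claw":0},
  {"dx":0.98,"dy":-0.98,"dz":0,"wx":0,"wy":0,"wz":-0.3333,"claw":0},
  {"dx":0.98,"dy":-0.98,"dz":0,"wx":0,"wy":0,"wz":-0.3333,"claw":0},
  {"dx":0.98,"dy":-0.98,"dz":0,"wx":0,"wy":0,"wz":-0.3333,"claw":0},
  {"dx":0.98,"dy":-0.98,"dz":0,"wx":0,"wy":0,"wz":-0.3333,"claw":0},
])

```text
clock: 2.8
tool_pos: [0.3896, 0.176, 0.2043]
eef_rot: [0.504, 0.863, -0.001, 0.0]
contact_force: [-0.2, -0.2, -0.4]
opening: 0.004
finger_force: 0.0
```

```bash
python3 - <<'E'
from h import *
a=snap('wrist','w0');s=get_state();print(s['clock'],s['tool_pos'],s['eef_rot'],s['q'],a[2])
print(proj(a,[[.4026,.3045,.0905],[.3945,.3173,.093],[.3876,.292,.128]]))
E
```

```text
2.85 [0.38952069 0.17639892 0.20442755] [ 5.05581308e-01  8.62778598e-01 -7.64569724e-04  2.18761122e-04] [-0.12175282  0.49236846 -0.61201324  2.11626433  0.4574925   0.66484347
 -0.53502836] [[ 0.8712826   0.46886791  0.14501558  0.35175733]
 [ 0.4907791  -0.83141993 -0.26053171  0.24398382]
 [-0.00158612  0.29816736 -0.95451229  0.38308648]
 [ 0.          0.          0.          1.        ]]
[[337.15681468  65.13626567]
 [338.42916578  46.2254414 ]
 [324.76983655  65.09646686]]
```

View pics/w0.png

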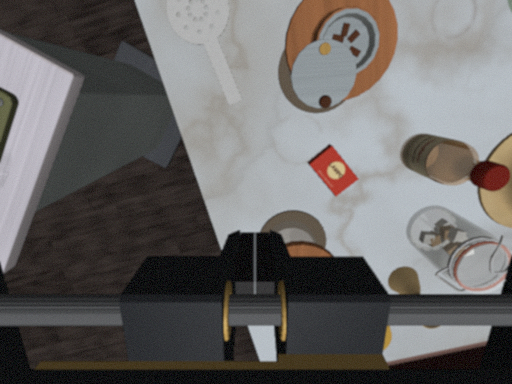

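Wrist view: the crooked lid is at (341,50) with the flange centre as predicted. I'm moving over it to the far side.

step_arm([
  {"dx":0.98,"dy":0.47,"dz":0,"wx":0,"wy":0,"wz":0,"claw":0},
  {"dx":0.98,"dy":0.47,"dz":0,"wx":0,"wy":0,"wz":0,"claw":0},
  {"dx":0.98,"dy":0.47,"dz":0,"wx":0,"wy":0,"wz":0,"claw":0},
])

```text
clock: 3.15
tool_pos: [0.3825, 0.271, 0.2054]
eef_rot: [0.502, 0.865, 0.003, -0.001]
contact_force: [0.0, -0.5, 0.2]
opening: 0.002
finger_force: 0.0
```

step_arm([
  {"dx":0.98,"dy":0.47,"dz":0,"wx":0,"wy":0,"wz":0,"claw":0},
  {"dx":0.98,"dy":0.47,"dz":0,"wx":0,"wy":0,"wz":0,"claw":0},
  {"dx":0.98,"dy":0.47,"dz":0,"wx":0,"wy":0,"wz":0,"claw":0},
])

```text
clock: 3.45
tool_pos: [0.3755, 0.3571, 0.2051]
eef_rot: [0.502, 0.865, 0.002, -0.001]
contact_force: [-0.3, -0.1, 1.1]
opening: 0.002
finger_force: 0.0
```

step_arm([
  {"dx":0.4,"dy":0,"dz":0,"wx":0,"wy":0,"wz":0,"claw":0},
  {"dx":0.4,"dy":0,"dz":0,"wx":0,"wy":0,"wz":0,"claw":0},
  {"dx":0.4,"dy":0,"dz":0,"wx":0,"wy":0,"wz":0,"claw":0},
])

```text
clock: 3.75
tool_pos: [0.3607, 0.3784, 0.2045]
eef_rot: [0.503, 0.864, -0.001, 0.001]
contact_force: [0.5, -0.3, -0.7]
opening: 0.004
finger_force: 0.0
```

```bash
python3 - <<'E'
from h import *
s=get_state();print(s['clock'],s['tool_pos'],s['eef_rot'],s['q'])
b=snap('side','s1');a=snap('top','t1')
print(proj(a,s['tool_pos']),proj(b,s['tool_pos']))
A=cv2.resize(a[0][215:305,145:235],(400,400),interpolation=2);u,v=proj(b,[.39,.32,.13]).astype(int)
B=cv2.resize(b[0][v-60:v+60,u-60:u+60],(400,400),interpolation=2)
cv2.imwrite('pics/c1.png',np.hstack([A,B])[:,:,::-1])
E
```

```text
3.75 [0.36067931 0.37838855 0.20447963] [ 5.02870517e-01  8.64360955e-01 -9.12721699e-04  7.41435576e-04] [-0.54166677  0.6037707  -0.57808195  1.85919881  0.44413529  0.81150232
 -0.83472637]
[142.76385009 291.56266193] [296.11239865 241.42902009]
```

View pics/c1.png

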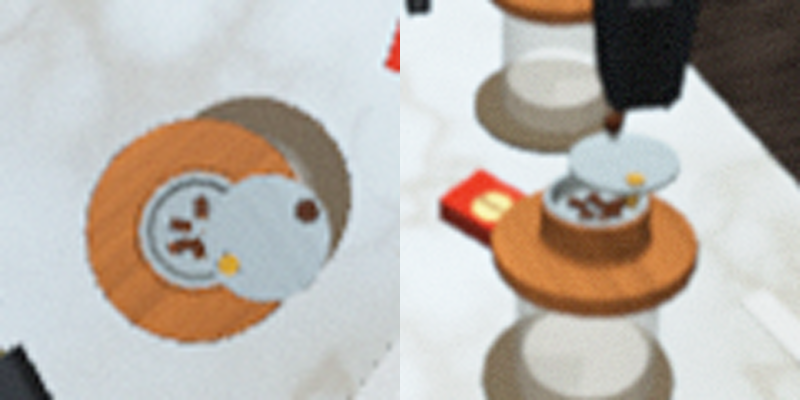

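Left crop: lid unchanged; the gripper is at lower left (bottom corner), clear of the flange edge. Right crop: fingertip above and behind the lid. Descending beside the flange.

step_arm([
  {"dx":0,"dy":0,"dz":0.45,"wx":0,"wy":0,"wz":0,"claw":0},
  {"dx":0,"dy":0,"dz":0.9,"wx":0,"wy":0,"wz":0,"claw":0},
  {"dx":0,"dy":0,"dz":0.9,"wx":0,"wy":0,"wz":0,"claw":0},
])

```text
clock: 4.15
tool_pos: [0.3594, 0.3756, 0.1295]
eef_rot: [0.503, 0.864, -0.005, 0.0]
contact_force: [0.1, -0.7, 0.6]
opening: 0.004
finger_force: 0.0
```

step_arm([
  {"dx":0,"dy":0,"dz":0.25,"wx":0,"wy":0,"wz":0,"claw":0},
  {"dx":0,"dy":0,"dz":0.45,"wx":0,"wy":0,"wz":0,"claw":0},
  {"dx":0,"dy":0,"dz":0.45,"wx":0,"wy":0,"wz":0,"claw":0},
  {"dx":0,"dy":0,"dz":0.45,"wx":0,"wy":0,"wz":0,"claw":0},
])

```text
clock: 4.55
tool_pos: [0.3608, 0.3802, 0.098]
eef_rot: [0.502, 0.865, 0.0, 0.0]
contact_force: [0.2, 0.4, 0.4]
opening: 0.005
finger_force: 0.0
```

```bash
cat > lid.py <<'E'
from h import *
from scipy.optimize import least_squares
def lid(a):
    X=cloud(a);v,u=np.mgrid[:384,:512];hsv=cv2.cvtColor(a[0],cv2.COLOR_RGB2HSV)
    m=(u>150)&(u<240)&(v>220)&(v<310)&(hsv[:,:,1]>120)&(hsv[:,:,0]<20)&(X[:,:,2]>.085)&(X[:,:,2]<.118)
    P=X[cv2.erode(m.astype(np.uint8),np.ones((3,3)))>0]
    for _ in range(5):
        o=P[:,:2].mean(0);A=np.c_[P[:,:2]-o,np.ones(len(P))];c=np.linalg.lstsq(A,P[:,2],rcond=None)[0];r=P[:,2]-A@c
        P=P[abs(r)<max(2*r.std(),.001)]
    # outline: hull of orange pixels, on plane
    cs,_=cv2.findContours(m.astype(np.uint8),0,1);h=cv2.convexHull(max(cs,key=cv2.contourArea))[:,0]
    def on(uu,vv):
        z=.1
        for _ in range(4): q=atz(a,uu,vv,z);z=c[2]+c[:2]@(q[:2]-o)
        return q
    Q=np.array([on(*e) for e in h])
    f=least_squares(lambda t:np.hypot(Q[:,0]-t[0],Q[:,1]-t[1])-.0465,Q.mean(0)[:2],loss='soft_l1',f_scale=.001).x
    z=c[2]+c[:2]@(f-o);n=np.array([-c[0],-c[1],1]);n/=np.linalg.norm(n);O=np.r_[f,z]-.012*n
    print('tilt',np.hypot(*c[:2]).round(3),'up',c[:2].round(3),'origin',O.round(4),'off',(O[:2]-[.4026,.3045]).round(4))
E
python3 - <<'E'
from lid import *
lid(load('t0'));lid(load('t1'));s=get_state();print(s['clock'],s['tool_pos'],s['contact_force']); lid(snap('top','t2'))
E
```

```text
tilt 0.133 up [-0.054  0.121] origin [0.3935 0.3166 0.0929] off [-0.0091  0.0121]
tilt 0.142 up [-0.057  0.13 ] origin [0.3935 0.3166 0.093 ] off [-0.0091  0.0121]
4.55 [0.36079737 0.38022317 0.09799046] [0.15086407 0.42130564 0.40441733]
tilt 0.131 up [-0.054  0.12 ] origin [0.3936 0.3166 0.0932] off [-0.009   0.0121]
```

step_arm([
  {"dx":-0.05,"dy":0,"dz":0.03,"wx":0,"wy":0,"wz":0,"claw":0},
  {"dx":-0.1,"dy":0,"dz":0.03,"wx":0,"wy":0,"wz":0,"claw":0},
  {"dx":-0.14,"dy":0,"dz":0.03,"wx":0,"wy":0,"wz":0,"claw":0},
  {"dx":-0.16,"dy":0,"dz":0.03,"wx":0,"wy":0,"wz":0,"claw":0},
  {"dx":-0.18,"dy":0,"dz":0.03,"wx":0,"wy":0,"wz":0,"claw":0},
  {"dx":-0.2,"dy":0,"dz":0.03,"wx":0,"wy":0,"wz":0,"claw":0},
  {"dx":-0.22,"dy":0,"dz":0.03,"wx":0,"wy":0,"wz":0,"claw":0},
  {"dx":-0.22,"dy":0,"dz":0.03,"wx":0,"wy":0,"wz":0,"claw":0},
])

```text
clock: 5.4
tool_pos: [0.3688, 0.3648, 0.0944]
eef_rot: [0.502, 0.865, -0.0, 0.0]
contact_force: [-0.7, 0.4, 0.1]
opening: 0.005
finger_force: 0.0
```

```bash
python3 - <<'E'
from lid import *
s=get_state();print(s['clock'],s['tool_pos'],s['contact_force']); lid(snap('top','t3'))
E
```

```text
5.4 [0.36882672 0.36475544 0.09436632] [-0.7092523   0.3500471   0.05254942]
tilt 0.131 up [-0.055  0.119] origin [0.3933 0.3166 0.0932] off [-0.0093  0.0121]
```

step_arm([
  {"dx":-0.0125,"dy":0,"dz":0,"wx":0,"wy":0,"wz":0,"claw":0},
  {"dx":-0.025,"dy":0,"dz":0,"wx":0,"wy":0,"wz":0,"claw":0},
  {"dx":-0.0375,"dy":0,"dz":0,"wx":0,"wy":0,"wz":0,"claw":0},
  {"dx":-0.05,"dy":0,"dz":0,"wx":0,"wy":0,"wz":0,"claw":0},
  {"dx":-0.0625,"dy":0,"dz":0,"wx":0,"wy":0,"wz":0,"claw":0},
  {"dx":-0.075,"dy":0,"dz":0,"wx":0,"wy":0,"wz":0,"claw":0},
  {"dx":-0.075,"dy":0,"dz":0,"wx":0,"wy":0,"wz":0,"claw":0},
])

```text
clock: 6.15
tool_pos: [0.3718, 0.3596, 0.0944]
eef_rot: [0.502, 0.865, -0.0, 0.0]
contact_force: [0.4, 0.3, -0.8]
opening: 0.006
finger_force: 0.0
```

```bash
python3 - <<'E'
from lid import *
s=get_state();print(s['clock'],s['tool_pos'],s['contact_force']); lid(snap('top','t4'))
E
```

```text
6.15 [0.37181743 0.35955656 0.0943807 ] [ 0.44792387  0.31694113 -0.75448247]
tilt 0.126 up [-0.053  0.115] origin [0.3937 0.3159 0.0932] off [-0.0089  0.0114]
```

step_arm([
  {"dx":-0.0125,"dy":0,"dz":0,"wx":0,"wy":0,"wz":0,"claw":0},
  {"dx":-0.025,"dy":0,"dz":0,"wx":0,"wy":0,"wz":0,"claw":0},
  {"dx":-0.0375,"dy":0,"dz":0,"wx":0,"wy":0,"wz":0,"claw":0},
  {"dx":-0.05,"dy":0,"dz":0,"wx":0,"wy":0,"wz":0,"claw":0},
  {"dx":-0.0625,"dy":0,"dz":0,"wx":0,"wy":0,"wz":0,"claw":0},
  {"dx":-0.0625,"dy":0,"dz":0,"wx":0,"wy":0,"wz":0,"claw":0},
])

```text
clock: 6.8
tool_pos: [0.3743, 0.3552, 0.0944]
eef_rot: [0.502, 0.865, -0.0, 0.0]
contact_force: [-0.3, -0.1, 0.1]
opening: 0.003
finger_force: 0.0
```

```bash
python3 - <<'E'
from lid import *
s=get_state();print(s['clock'],s['tool_pos'],s['contact_force']); lid(snap('top','t5'))
E
```

```text
6.8 [0.3742773  0.35522786 0.09435784] [-0.34573159 -0.11174402  0.0876479 ]
tilt 0.128 up [-0.056  0.115] origin [0.3941 0.3133 0.0928] off [-0.0085  0.0088]
```

```bash
python3 - <<'E'
from h import *
a=load('t5')
cv2.imwrite('pics/c5.png',cv2.resize(a[0][215:305,145:235],(540,540),interpolation=2)[:,:,::-1])
E
```

```text
(no output)
```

View pics/c5.png

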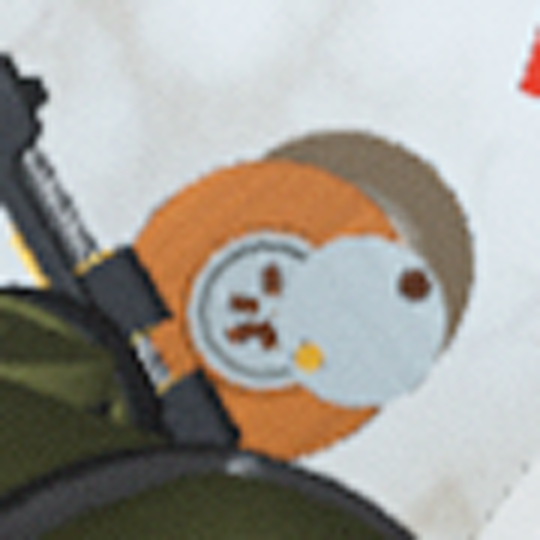

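```bash
cat >> lid.py <<'E'
def track(S):
    a=load('t0');t=a[0][245:290,176:222];best=None
    # match turret/cover patch allowing subpixel translation and rotation (ECC)
    g0=cv2.cvtColor(a[0],cv2.COLOR_RGB2GRAY).astype(np.float32);g=cv2.cvtColor(S[0],cv2.COLOR_RGB2GRAY).astype(np.float32)
    T=g0[247:288,178:222];R=np.array([[1,0,178],[0,1,247]],np.float32)
    r=cv2.matchTemplate(g,T,cv2.TM_CCOEFF_NORMED);_,cc,_,loc=cv2.minMaxLoc(r[225:270,160:210]);R[:,2]=[loc[0]+160,loc[1]+225]
    try: cc,R=cv2.findTransformECC(T,g,R,cv2.MOTION_EUCLIDEAN,(3,100,1e-5),None,3)
    except cv2.error as e: print('ecc fail')
    c0=np.array([188.9,266.7]);c=R[:,:2]@(c0-[178,247])+R[:,2]
    d=(atz(S,*c,.12)-atz(a,*c0,.12))[:2]
    print('cc',round(cc,3),'px',c-c0,'moved',d.round(4),'along u',round(float(d@[-.5,.866]),4),'rot deg',np.degrees(np.arctan2(R[1,0],R[0,0])).round(2))
E
python3 - <<'E'
from lid import *
for i in (1,2,3,4,5): track(load(f't{i}'))
E
```

```text
cc 0.997 px [-0.05065021  0.00356122] moved [-0.      0.0001] along u 0.0001 rot deg -0.12
cc 0.997 px [-0.0423832   0.00879646] moved [-0.      0.0001] along u 0.0001 rot deg -0.14
cc 0.997 px [-0.04242701  0.00884623] moved [-0.      0.0001] along u 0.0001 rot deg -0.13
cc 0.971 px [ 0.10582761 -0.01107572] moved [ 0.     -0.0002] along u -0.0002 rot deg -0.56
cc 0.931 px [ 0.12436542 -0.05190139] moved [ 0.0001 -0.0002] along u -0.0002 rot deg -0.41
```

step_arm([
  {"dx":-0.0125,"dy":0,"dz":0,"wx":0,"wy":0,"wz":0,"claw":0},
  {"dx":-0.025,"dy":0,"dz":0,"wx":0,"wy":0,"wz":0,"claw":0},
  {"dx":-0.0375,"dy":0,"dz":0,"wx":0,"wy":0,"wz":0,"claw":0},
  {"dx":-0.05,"dy":0,"dz":0,"wx":0,"wy":0,"wz":0,"claw":0},
  {"dx":-0.05,"dy":0,"dz":0,"wx":0,"wy":0,"wz":0,"claw":0},
])

```text
clock: 7.35
tool_pos: [0.3763, 0.3517, 0.0944]
eef_rot: [0.502, 0.865, -0.0, 0.0]
contact_force: [-0.8, 0.3, 0.4]
opening: 0.005
finger_force: 0.0
```

```bash
python3 - <<'E'
from lid import *
s=get_state();print(s['clock'],s['tool_pos'],s['contact_force']); a=snap('top','t6');b=snap('side','s6');track(a);lid(a)
u,v=proj(b,[.39,.32,.1]).astype(int);print(u,v,proj(b,s['tool_pos']))
A=cv2.resize(a[0][215:305,145:235],(400,400),interpolation=2)
B=cv2.resize(b[0][v-45:v+45,u-45:u+45],(400,400),interpolation=2)
cv2.imwrite('pics/c6.png',np.hstack([A,B])[:,:,::-1])
E
```

```text
7.35 [0.37629212 0.35171593 0.0943835 ] [-0.81822828  0.32372002  0.40228518]
cc 0.899 px [ 0.11112747 -0.21371635] moved [ 0.0004 -0.0002] along u -0.0004 rot deg 0.01
tilt 0.117 up [-0.052  0.104] origin [0.3919 0.3169 0.0932] off [-0.0107  0.0124]
285 267 [287.52702698 286.98124386]
```

View pics/c6.png

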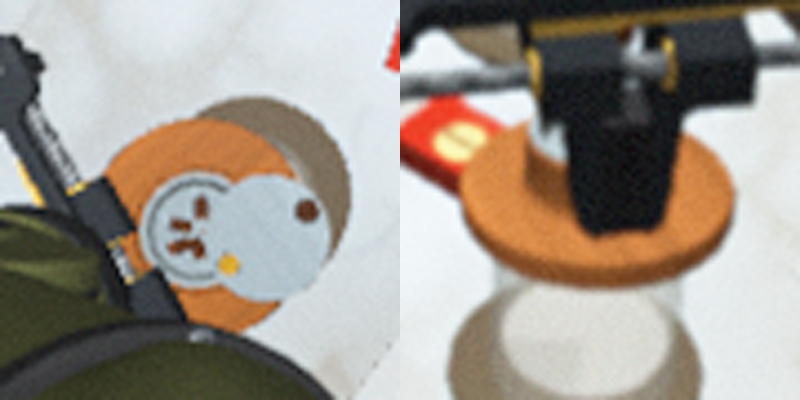

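The side crop shows the tip at (615,235), over the flange and not beside it. That is about 12 px above where the TCP should be. I'll measure the tip with depth.

```bash
python3 - <<'E'
from h import *
for n,off in (('s6',4.44),):
  b=load(n);X=cloud(b)
  for cu,cv in [(570,170),(615,170),(665,170),(590,225),(615,225),(640,225),(615,232),(615,245),(615,260),(615,277),(530,70),(710,70)]:
    u=int(240+(cu-400)/4.44);v=int(222+cv/4.44);print(cu,cv,X[v,u].round(4),b[0][v,u])
b=load('s1');X=cloud(b);u,v=proj(b,[.39,.32,.13]).astype(int)
for cu,cv in [(620,90),(640,95),(665,95),(640,70)]:
    U=int(u-60+(cu-400)/3.333);V=int(v-60+cv/3.333);print('s1',X[V,U].round(4))
E
```

```text
570 170 [0.3881 0.3647 0.153 ] [30 27 18]
615 170 [0.3745 0.3629 0.156 ] [25 24 22]
665 170 [0.3611 0.3559 0.1547] [11 15 22]
590 225 [0.3807 0.3676 0.1359] [24 28 35]
615 225 [0.3741 0.3612 0.1328] [24 24 30]
640 225 [0.3669 0.3561 0.1308] [22 22 26]
615 232 [0.3735 0.3627 0.1306] [97 61 32]
615 245 [0.3775 0.3482 0.1105] [209 135  73]
615 260 [0.3748 0.3564 0.1129] [206 131  65]
615 277 [0.3738 0.3587 0.1076] [126  75  35]
530 70 [0.393  0.3897 0.2104] [166 146 103]
710 70 [0.3456 0.3743 0.2131] [11 16 23]
s1 [0.3637 0.3922 0.2484]
s1 [0.3574 0.3883 0.2459]
s1 [0.3505 0.3819 0.2434]
s1 [0.3576 0.3894 0.2569]
```

By depth the fingertip is at z≈0.130 while the reported TCP z is 0.094. It was about 36 mm too high in both side views, hovering over the flange. So I back out, go down by that amount and check before touching anything.

step_arm([
  {"dx":0.2,"dy":0,"dz":0,"wx":0,"wy":0,"wz":0,"claw":0},
  {"dx":0.4,"dy":0,"dz":0,"wx":0,"wy":0,"wz":0,"claw":0},
  {"dx":0.4,"dy":0,"dz":0,"wx":0,"wy":0,"wz":0,"claw":0},
  {"dx":0.4,"dy":0,"dz":0.15,"wx":0,"wy":0,"wz":0,"claw":0},
  {"dx":0.4,"dy":0,"dz":0.3,"wx":0,"wy":0,"wz":0,"claw":0},
  {"dx":0.4,"dy":0,"dz":0.4,"wx":0,"wy":0,"wz":0,"claw":0},
  {"dx":0.4,"dy":0,"dz":0.4,"wx":0,"wy":0,"wz":0,"claw":0},
])

```text
clock: 8.15
tool_pos: [0.3599, 0.3782, 0.0607]
eef_rot: [0.502, 0.865, -0.002, 0.0]
contact_force: [-1.0, -0.2, 0.3]
opening: 0.007
finger_force: 0.0
```

```bash
cat >> lid.py <<'E'
def tip(S,uvw=None):
    # dark finger points near the tool axis, seen from the side
    s=get_state();t=s['tool_pos'];X=cloud(S);dark=S[0].max(2)<60
    k=dark&(np.hypot(X[:,:,0]-t[0],X[:,:,1]-t[1])<.025)&(X[:,:,2]<t[2]+.08)&(X[:,:,2]>t[2]-.03)
    q=X[k];print('tool',t.round(4),'F',s['contact_force'].round(1),'n',k.sum(),'zmin pct',np.percentile(q[:,2],[1,5,20]).round(4) if len(q) else '')
    lo=q[q[:,2]<np.percentile(q[:,2],1)+.012];print('low pts mean',lo.mean(0).round(4),lo.min(0).round(4),lo.max(0).round(4))
E
python3 - <<'E'
from lid import *
print(get_state()['clock']);a=snap('top','t7');b=snap('side','s7');track(a);tip(b)
u,v=proj(b,[.38,.34,.1]).astype(int)
A=cv2.resize(a[0][215:305,145:235],(400,400),interpolation=2)
B=cv2.resize(b[0][v-45:v+45,u-45:u+45],(400,400),interpolation=2)
cv2.imwrite('pics/c7.png',np.hstack([A,B])[:,:,::-1])
E
```

```text
8.15
cc 0.997 px [-0.03447581  0.01010602] moved [-0.      0.0001] along u 0.0001 rot deg -0.13
tool [0.3602 0.3793 0.0619] F [ 0.3 -0.  -0.1] n 502 zmin pct [0.098  0.1008 0.1086]
low pts mean [0.3555 0.3876 0.1042] [0.3442 0.3815 0.0967] [0.3673 0.3953 0.1099]
```

View pics/c7.png

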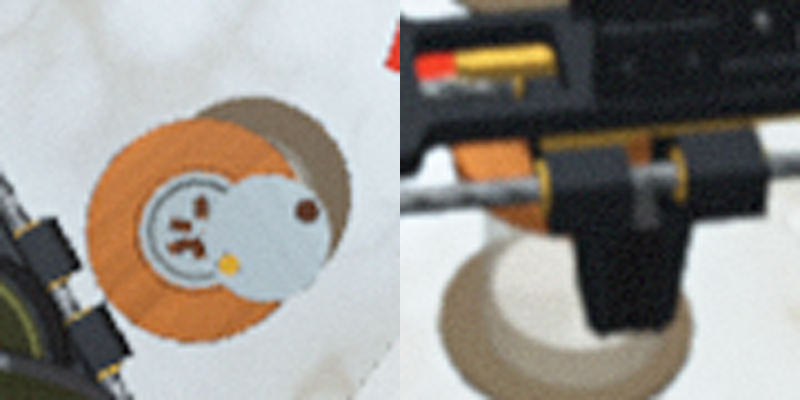

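Now the tip is at z≈0.0965 and outside the flange edge (left crop: knuckle at about (90,290) is just off the disc). I'm pushing in.

step_arm([
  {"dx":-0.04,"dy":0,"dz":0.025,"wx":0,"wy":0,"wz":0,"claw":0},
  {"dx":-0.08,"dy":0,"dz":0.025,"wx":0,"wy":0,"wz":0,"claw":0},
  {"dx":-0.12,"dy":0,"dz":0.025,"wx":0,"wy":0,"wz":0,"claw":0},
  {"dx":-0.15,"dy":0,"dz":0.025,"wx":0,"wy":0,"wz":0,"claw":0},
  {"dx":-0.175,"dy":0,"dz":0.025,"wx":0,"wy":0,"wz":0,"claw":0},
  {"dx":-0.2,"dy":0,"dz":0.025,"wx":0,"wy":0,"wz":0,"claw":0},
  {"dx":-0.225,"dy":0,"dz":0.025,"wx":0,"wy":0,"wz":0,"claw":0},
  {"dx":-0.225,"dy":0,"dz":0.025,"wx":0,"wy":0,"wz":0,"claw":0},
])

```text
clock: 9.05
tool_pos: [0.3694, 0.3637, 0.0604]
eef_rot: [0.502, 0.865, -0.0, 0.0]
contact_force: [0.6, 0.4, -0.0]
opening: 0.003
finger_force: 0.0
```

```bash
python3 - <<'E'
from lid import *
print(get_state()['clock']);a=snap('top','t8');track(a);lid(a);tip(snap('side','s8'))
E
```

```text
9.05
cc 0.896 px [ 1.69066994 -1.31027102] moved [ 0.0023 -0.0031] along u -0.0039 rot deg 0.58
tilt 0.003 up [0.    0.003] origin [0.3975 0.3089 0.088 ] off [-0.0051  0.0044]
tool [0.3693 0.3641 0.0604] F [-1.  -0.7 -0.3] n 499 zmin pct [0.098  0.1004 0.1082]
low pts mean [0.3653 0.3729 0.1039] [0.3534 0.3667 0.0962] [0.3768 0.3811 0.1099]
```

The tilt has gone to 0.003 rad, so the lid seems to have dropped. I back off and measure.

step_arm([
  {"dx":0.05,"dy":0,"dz":0,"wx":0,"wy":0,"wz":0,"claw":0},
  {"dx":0.3,"dy":0,"dz":0,"wx":0,"wy":0,"wz":0,"claw":0},
  {"dx":0.5,"dy":0,"dz":0,"wx":0,"wy":0,"wz":0,"claw":0},
  {"dx":0.5,"dy":0,"dz":0,"wx":0,"wy":0,"wz":0,"claw":0},
])

```text
clock: 9.55
tool_pos: [0.3473, 0.4025, 0.0607]
eef_rot: [0.5, 0.866, 0.001, -0.001]
contact_force: [0.4, 0.3, 0.2]
opening: 0.003
finger_force: 0.0
```

```bash
python3 - <<'E'
from lid import *
print(get_state()['clock']);a=snap('top','t9');track(a);lid(a);b=snap('side','s9');print(get_state()['tool_pos'])
u,v=proj(b,[.4,.31,.08]).astype(int)
A=cv2.resize(a[0][215:305,145:235],(400,400),interpolation=2)
B=cv2.resize(b[0][v-45:v+45,u-45:u+45],(400,400),interpolation=2)
cv2.imwrite('pics/c9.png',np.hstack([A,B])[:,:,::-1])
# seated neighbour for reference height
X=cloud(a);p=a[0].astype(int);m=(np.hypot(X[:,:,0]-.489,X[:,:,1]-.1)<.046)&(np.abs(X[:,:,2]-.1)<.02);print('b',np.nanmedian(X[m][:,2][X[m][:,2]<.112]))
m=(np.hypot(X[:,:,0]-.4,X[:,:,1]-.307)<.046)&(np.abs(X[:,:,2]-.1)<.02);print('a',np.nanmedian(X[m][:,2][X[m][:,2]<.112]))
E
```

```text
9.55
cc 0.909 px [ 1.6000073  -1.30828355] moved [ 0.0023 -0.003 ] along u -0.0037 rot deg 0.94
tilt 0.002 up [-0.001 -0.002] origin [0.3975 0.3087 0.0882] off [-0.0051  0.0042]
[0.34907177 0.39882207 0.06030304]
b 0.10080708066258637
a 0.10026814731270012
```

View pics/c9.png

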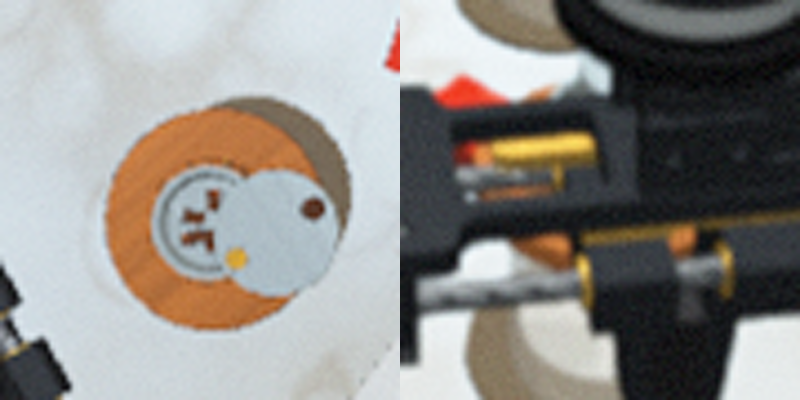

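The lid is flat at the same height as the other one (0.1003 vs 0.1008 m). Since it's flat, the plug must be in the mouth and within 3 mm of centre. In the left crop the screw is at (237,259), the knob at (313,208) and the turret at (208,223). Next is the cover sweep.

```bash
cat > plan.py <<'E'
from lid import *
a=load('t9');f=lambda u,v:(145+(u+.5)/4.444-.5,215+(v+.5)/4.444-.5)
S=atz(a,*f(237,259),.128)[:2];K=atz(a,*f(313,208),.139)[:2];T=atz(a,*f(208,223),.1245)[:2]
d=K-S;e=T-S;fi0=np.arctan2(d[1],d[0]);fs=np.arctan2(e[1],e[0])
if __name__=='__main__':
  print('S',S,'K',K,'T',T,'|SK|',np.hypot(*d),'|ST|',np.hypot(*e),np.degrees([fi0,fs]))
  th=np.radians(81);x=np.array([np.cos(th),np.sin(th)])
  print('stage',K-.026*x)
  for ph in np.linspace(fi0,fs,8): print(np.degrees(ph).round(1),(S+.038*np.array([np.cos(ph),np.sin(ph)])-.014*x).round(4))
E
python3 plan.py
```

```text
S [0.38300266 0.29696884] K [0.40341868 0.26478936] T [0.39763262 0.30913285] |SK| 0.03810949486975513 |ST| 0.01902626452866148 [-57.60723233  39.74165578]
stage [0.39935139 0.23910946]
-57.6 [0.4012 0.2511]
-43.7 [0.4083 0.2569]
-29.8 [0.4138 0.2643]
-15.9 [0.4174 0.2727]
-2.0 [0.4188 0.2818]
11.9 [0.418 0.291]
25.8 [0.415  0.2997]
39.7 [0.41   0.3074]
```

step_arm([
  {"dx":0,"dy":0,"dz":-0.5,"wx":0,"wy":0,"wz":0,"claw":0},
  {"dx":0,"dy":0,"dz":-1.0,"wx":0,"wy":0,"wz":0,"claw":0},
  {"dx":0,"dy":0,"dz":-1.0,"wx":0,"wy":0,"wz":0,"claw":0},
  {"dx":0,"dy":0,"dz":-1.0,"wx":0,"wy":0,"wz":0.217,"claw":0},
  {"dx":0,"dy":0,"dz":-1.0,"wx":0,"wy":0,"wz":0.217,"claw":0},
  {"dx":0,"dy":0,"dz":-1.0,"wx":0,"wy":0,"wz":0.217,"claw":0},
  {"dx":0,"dy":0,"dz":-1.0,"wx":0,"wy":0,"wz":0.217,"claw":0},
  {"dx":0,"dy":0,"dz":-1.0,"wx":0,"wy":0,"wz":0.217,"claw":0},
])

```text
clock: 10.45
tool_pos: [0.3498, 0.3973, 0.1398]
eef_rot: [0.764, 0.645, -0.001, 0.001]
contact_force: [-0.3, 0.9, -1.2]
opening: 0.004
finger_force: 0.0
```

step_arm([
  {"dx":-0.5,"dy":0.47,"dz":0,"wx":0,"wy":0,"wz":0,"claw":0},
  {"dx":-0.95,"dy":0.47,"dz":0,"wx":0,"wy":0,"wz":0,"claw":0},
  {"dx":-0.95,"dy":0.47,"dz":0,"wx":0,"wy":0,"wz":0,"claw":0},
])

```text
clock: 10.75
tool_pos: [0.3744, 0.3086, 0.1392]
eef_rot: [0.765, 0.644, -0.004, 0.003]
contact_force: [-0.3, 0.6, 0.1]
opening: 0.004
finger_force: 0.0
```

step_arm([
  {"dx":-0.5,"dy":0.47,"dz":0,"wx":0,"wy":0,"wz":0,"claw":0},
  {"dx":-0.95,"dy":0.47,"dz":0,"wx":0,"wy":0,"wz":0,"claw":0},
  {"dx":-0.95,"dy":0.47,"dz":0,"wx":0,"wy":0,"wz":0,"claw":0},
  {"dx":-0.95,"dy":0.47,"dz":0,"wx":0,"wy":0,"wz":0,"claw":0},
])

```text
clock: 11.15
tool_pos: [0.399, 0.2355, 0.1401]
eef_rot: [0.763, 0.647, -0.0, 0.0]
contact_force: [0.2, 0.5, 0.5]
opening: 0.007
finger_force: 0.0
```

step_arm([
  {"dx":0,"dy":0,"dz":0.25,"wx":0,"wy":0,"wz":0,"claw":0},
  {"dx":0,"dy":0,"dz":0.5,"wx":0,"wy":0,"wz":0,"claw":0},
  {"dx":0,"dy":0,"dz":0.5,"wx":0,"wy":0,"wz":0,"claw":0},
  {"dx":0,"dy":0,"dz":0.5,"wx":0,"wy":0,"wz":0,"claw":0},
])

```text
clock: 11.55
tool_pos: [0.3986, 0.2379, 0.1004]
eef_rot: [0.762, 0.648, -0.0, -0.0]
contact_force: [-0.4, -0.2, 0.4]
opening: 0.003
finger_force: 0.0
```

```bash
python3 - <<'E'
from lid import *
s=get_state();print(s['clock'],s['tool_pos'],s['eef_rot']);a=snap('top','t10');b=snap('side','s10');tip(b)
u,v=proj(b,[.4,.29,.12]).astype(int)
A=cv2.resize(a[0][215:305,155:245],(400,400),interpolation=2)
B=cv2.resize(b[0][v-45:v+45,u-45:u+45],(400,400),interpolation=2)
cv2.imwrite('pics/c10.png',np.hstack([A,B])[:,:,::-1])
E
```

```text
11.55 [0.39863642 0.23786604 0.10038347] [ 7.61528520e-01  6.48131350e-01 -1.06755902e-04 -2.34799637e-04]
tool [0.3993 0.2377 0.101 ] F [1.1 0.3 0. ] n 488 zmin pct [0.1371 0.1405 0.1494]
low pts mean [0.4001 0.2475 0.1433] [0.3844 0.2375 0.135 ] [0.4131 0.2525 0.1491]
```

View pics/c10.png

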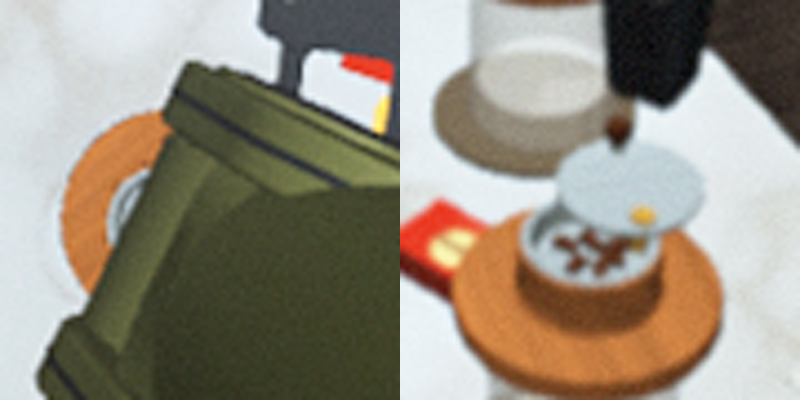

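The side crop shows the tip at (660,100), behind the knob (620,130) and slightly high at z≈0.1355. I'll lower it and sweep the first half of the arc.

step_arm([
  {"dx":0,"dy":0,"dz":0.056,"wx":0,"wy":0,"wz":0,"claw":0},
  {"dx":0.09,"dy":0,"dz":0.056,"wx":0,"wy":0,"wz":0,"claw":0},
  {"dx":0.16,"dy":0.0,"dz":0.056,"wx":0,"wy":0,"wz":0,"claw":0},
  {"dx":0.2,"dy":0.04,"dz":0.056,"wx":0,"wy":0,"wz":0,"claw":0},
  {"dx":0.245,"dy":0.075,"dz":0.056,"wx":0,"wy":0,"wz":0,"claw":0},
  {"dx":0.295,"dy":0.105,"dz":0.056,"wx":0,"wy":0,"wz":0,"claw":0},
  {"dx":0.348,"dy":0.129,"dz":0.056,"wx":0,"wy":0,"wz":0,"claw":0},
  {"dx":0.348,"dy":0.129,"dz":0.056,"wx":0,"wy":0,"wz":0,"claw":0},
])

```text
clock: 12.45
tool_pos: [0.4143, 0.2633, 0.0959]
eef_rot: [0.762, 0.647, 0.001, -0.0]
contact_force: [-0.1, -0.6, 0.0]
opening: 0.003
finger_force: 0.0
```

```bash
python3 - <<'E'
from lid import *
s=get_state();print(s['clock'],s['tool_pos'],s['contact_force']);b=snap('side','s11');tip(b)
u,v=proj(b,[.4,.29,.12]).astype(int)
cv2.imwrite('pics/c11.png',cv2.resize(b[0][v-45:v+45,u-45:u+45],(450,450),interpolation=2)[:,:,::-1])
E
```

```text
12.45 [0.41427308 0.26330597 0.09594179] [-0.08610044 -0.55090482  0.01555858]
tool [0.4139 0.2629 0.0959] F [-0.5  0.1  0.2] n 469 zmin pct [0.1333 0.1365 0.1438]
low pts mean [0.4134 0.2735 0.1396] [0.3993 0.2625 0.1324] [0.4285 0.284  0.1452]
```

View pics/c11.png

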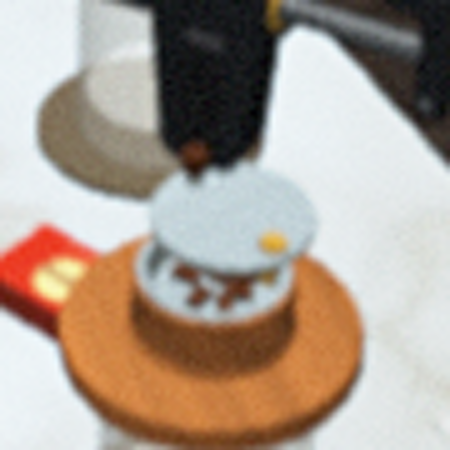

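The knob at (195,155) is in contact with the finger and the cover is turning. I continue along the arc.

step_arm([
  {"dx":0.055,"dy":0.016,"dz":0,"wx":0,"wy":0,"wz":0,"claw":0},
  {"dx":0.11,"dy":0.027,"dz":0,"wx":0,"wy":0,"wz":0,"claw":0},
  {"dx":0.168,"dy":0.029,"dz":0,"wx":0,"wy":0,"wz":0,"claw":0},
  {"dx":0.225,"dy":0.026,"dz":0,"wx":0,"wy":0,"wz":0,"claw":0},
  {"dx":0.281,"dy":0.014,"dz":0,"wx":0,"wy":0,"wz":0,"claw":0},
  {"dx":0.337,"dy":-0.002,"dz":0,"wx":0,"wy":0,"wz":0,"claw":0},
  {"dx":0.39,"dy":-0.028,"dz":0,"wx":0,"wy":0,"wz":0,"claw":0},
  {"dx":0.439,"dy":-0.057,"dz":0,"wx":0,"wy":0,"wz":0,"claw":0},
])

```text
clock: 13.3
tool_pos: [0.4146, 0.2983, 0.0959]
eef_rot: [0.762, 0.648, -0.0, -0.0]
contact_force: [0.3, -0.2, -0.3]
opening: 0.003
finger_force: 0.0
```

```bash
cat > knob.py <<'E'
from plan import *
import sys
def knob(b):
    # knob seen from the side camera: dark reddish blob near the arc; screw: yellow
    X=cloud(b);p=b[0].astype(int);R=np.hypot(X[:,:,0]-S[0],X[:,:,1]-S[1])
    k=(p[:,:,0]-p[:,:,2]>20)&(p[:,:,0]<150)&(X[:,:,2]>.1255)&(X[:,:,2]<.15)&(R<.05)&(R>.02)
    y=(p[:,:,0]-p[:,:,2]>70)&(X[:,:,2]>.118)&(X[:,:,2]<.14)&(R<.02)
    for n,m,z in (('knob',k,.135),('screw',y,.1285)):
        if m.sum():
            v,u=np.nonzero(m);q=atz(b,u.mean(),v.mean(),z)[:2];d=q-S;print(n,m.sum(),u.mean().round(1),v.mean().round(1),q.round(4),'angle',np.degrees(np.arctan2(d[1],d[0])).round(1),'R',np.hypot(*d).round(4))
if __name__=='__main__':
    for n in ('s10','s11'): knob(load(n))
    s=get_state();print(s['clock'],s['tool_pos'],s['contact_force']);knob(snap('side',sys.argv[1]))
E
python3 knob.py s12
```

```text
knob 23 289.5 226.3 [0.4038 0.2647] angle -57.2 R 0.0384
screw 16 295.7 247.7 [0.3813 0.3028] angle 106.2 R 0.006
knob 29 279.4 228.6 [0.4165 0.276 ] angle -32.0 R 0.0395
screw 18 296.0 248.7 [0.3802 0.3047] angle 109.8 R 0.0082
13.3 [0.41463654 0.29834046 0.09590318] [ 0.29474925 -0.22043263 -0.2996674 ]
knob 30 270.4 241.2 [0.4189 0.3102] angle 20.2 R 0.0383
screw 17 296.1 248.5 [0.3801 0.3044] angle 111.2 R 0.0079
```

step_arm([
  {"dx":0.03,"dy":-0.02,"dz":0,"wx":0,"wy":0,"wz":0,"claw":0},
  {"dx":0.06,"dy":-0.04,"dz":0,"wx":0,"wy":0,"wz":0,"claw":0},
  {"dx":0.09,"dy":-0.055,"dz":0,"wx":0,"wy":0,"wz":0,"claw":0},
  {"dx":0.115,"dy":-0.07,"dz":0,"wx":0,"wy":0,"wz":0,"claw":0},
  {"dx":0.115,"dy":-0.07,"dz":0,"wx":0,"wy":0,"wz":0,"claw":0},
])

```text
clock: 13.85
tool_pos: [0.4105, 0.3082, 0.0959]
eef_rot: [0.762, 0.648, -0.0, -0.0]
contact_force: [-0.5, 0.2, -0.0]
opening: 0.004
finger_force: 0.0
```

```bash
python3 knob.py s13 | tail -3
```

```text
13.85 [0.41053339 0.30821227 0.09590505] [-0.46675995  0.2337526  -0.02063458]
knob 30 271.9 246.6 [0.4125 0.321 ] angle 39.2 R 0.0381
screw 12 295.2 246.1 [0.3832 0.2995] angle 86.3 R 0.0025
```

step_arm([
  {"dx":0.007,"dy":-0.006,"dz":0,"wx":0,"wy":0,"wz":0,"claw":0},
  {"dx":0.014,"dy":-0.012,"dz":0,"wx":0,"wy":0,"wz":0,"claw":0},
  {"dx":0.014,"dy":-0.012,"dz":0,"wx":0,"wy":0,"wz":0,"claw":0},
])

```text
clock: 14.2
tool_pos: [0.4101, 0.309, 0.0959]
eef_rot: [0.762, 0.647, -0.0, 0.0]
contact_force: [-0.0, 0.7, -0.2]
opening: 0.003
finger_force: 0.2
```

```bash
python3 knob.py s14 | tail -3
```

```text
14.2 [0.410132   0.30904662 0.09591719] [-0.00330318  0.66348989 -0.1956421 ]
knob 33 271.7 246.5 [0.4129 0.321 ] angle 38.8 R 0.0383
screw 14 295.0 246.3 [0.3833 0.3   ] angle 85.3 R 0.0031
```

The knob stopped advancing while the finger moved on and registered force, so it's at the stop. I retreat and check from the top.

step_arm([
  {"dx":-0.1,"dy":0,"dz":0,"wx":0,"wy":0,"wz":0,"claw":0},
  {"dx":-0.25,"dy":0,"dz":0,"wx":0,"wy":0,"wz":0,"claw":0},
  {"dx":-0.25,"dy":0,"dz":-0.5,"wx":0,"wy":0,"wz":0,"claw":0},
  {"dx":-0.25,"dy":0,"dz":-1.0,"wx":0,"wy":0,"wz":0,"claw":0},
  {"dx":-0.25,"dy":0,"dz":-1.0,"wx":0,"wy":0,"wz":0,"claw":0},
])

```text
clock: 14.75
tool_pos: [0.409, 0.2903, 0.1799]
eef_rot: [0.763, 0.647, 0.004, 0.0]
contact_force: [-0.0, 0.9, -0.3]
opening: 0.006
finger_force: 0.0
```

step_arm([
  {"dx":-0.5,"dy":0,"dz":-0.3,"wx":0,"wy":0,"wz":0,"claw":0},
  {"dx":-1.0,"dy":0,"dz":-0.3,"wx":0,"wy":0,"wz":0,"claw":0},
  {"dx":-1.0,"dy":0,"dz":-0.3,"wx":0,"wy":0,"wz":0,"claw":0},
])

```text
clock: 15.05
tool_pos: [0.3921, 0.2027, 0.1993]
eef_rot: [0.764, 0.645, -0.003, 0.002]
contact_force: [0.8, 0.8, 1.1]
opening: 0.006
finger_force: 0.0
```

step_arm([
  {"dx":-0.5,"dy":0,"dz":0,"wx":0,"wy":0,"wz":0,"claw":0},
  {"dx":-1.0,"dy":0,"dz":0,"wx":0,"wy":0,"wz":0,"claw":0},
  {"dx":-1.0,"dy":0,"dz":0,"wx":0,"wy":0,"wz":0,"claw":0},
  {"dx":-1.0,"dy":0,"dz":0,"wx":0,"wy":0,"wz":0,"claw":0},
])

```text
clock: 15.45
tool_pos: [0.3807, 0.1306, 0.1996]
eef_rot: [0.763, 0.647, -0.0, -0.0]
contact_force: [0.2, 0.8, -0.4]
opening: 0.003
finger_force: 0.0
```

```bash
python3 knob.py s15 | tail -3; python3 - <<'E'
from plan import *
a=snap('top','t15');lid(a);X=cloud(a);p=a[0].astype(int)
# knob and screw from above
def blob(m,z,n):
    k,l,st,ce=cv2.connectedComponentsWithStats(m.astype(np.uint8))
    for i in range(1,k):
        if st[i,4]>=4: q=atz(a,*ce[i],z)[:2];print(n,st[i,4],ce[i].round(1),q.round(4))
Rr=np.hypot(X[:,:,0]-.3975,X[:,:,1]-.3087)<.05
Rt=np.hypot(X[:,:,0]-.3975,X[:,:,1]-.3087)<.033
blob(Rt&(p.max(2)<115)&(p[:,:,0]-p[:,:,2]>15),.139,'knob')
blob(Rt&(p[:,:,0]>170)&(p[:,:,0]-p[:,:,2]>110),.128,'screw')
m=Rt&(X[:,:,2]>.117)&(p.min(2)>90)&(p.max(2)-p.min(2)<60);v,u=np.nonzero(m);print('steel centre',m.sum(),atz(a,u.mean(),v.mean(),.1275)[:2].round(4))
# other things unmoved
a0=load('t0')[0].astype(int)
for n,(r,c) in {'glassB':(213,302),'bitters':(178,205)}.items(): print(n,np.abs(a0-p)[r-25:r+25,c-25:c+25].mean())
E
```

```text
15.45 [0.38070874 0.13063822 0.19959761] [ 0.16293902  0.84475949 -0.36991741]
knob 20 271.5 248.0 [0.412  0.3241] angle 43.1 R 0.0397
screw 12 295.2 246.1 [0.3832 0.2995] angle 86.3 R 0.0025
tilt 0.001 up [-0.001  0.   ] origin [0.3981 0.3096 0.088 ] off [-0.0045  0.0051]
knob 17 [183.4 257.1] [0.4124 0.3215]
screw 236 [200.  262.7] [0.4012 0.293 ]
screw 4 [176.  263.5] [0.4008 0.3366]
screw 13 [197.6 272.6] [0.3835 0.2976]
steel centre 589 [0.3971 0.3101]
glassB 32.72453333333333
bitters 1.7578666666666667
```

```bash
python3 -c "
from plant import workorder
print(workorder.finish_job())"
```

```text
the job is handed in; nothing more can be done
None
```

The crooked lid now lies flat on its glass with its cover shut against the stop, by my last measurements (tilt about 0.001 rad, knob within about 3° of the shut position). The job was handed in at about 15.5 s, and `finish_job()` returned no verdict. The bitters bottle hadn't moved; I couldn't recheck the other glass because the arm seemed to block the last top view, but nothing went near it.

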